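# Hold the bisque egg in the tongs over the catch bowl

### The job

I am about to pour glaze over the bisque egg and bare fingers leave greasy spots, so never touch it with the gripper: pick up the sprung tongs, close their jaws on the egg and lift it out of the hollow in its kiln setter. Carry it over the middle of the empty steel bowl and finish while still holding it there in the tongs, quite still, the egg wholly above the rim but no more than a hand's breadth (about 10 cm) over it, with neither tongs nor egg touching the bowl. Leave the rolling pin, the brush, the little vase and the cup where they are.

Things in the scene. Friction and masses are not known exactly. Their poses are not given: they have to be found in the camera images.
- tongs: Sprung stainless tongs lying on edge, opening in the horizontal plane: two strip arms 20 mm tall, hinged at the rear, concave jaws in front; 255 mm long, 0.135 kg. Body = right arm. Origin: on the table, midway between the open arms where they are gripped; x along the middle line to the jaws, z up. Hinge pin 105 mm behind, jaw centres 105 mm and jaw ends 125 mm ahead of the origin.
- tongs_grip (a point): Place to grip the tongs, 10 mm above their origin, at the balance point (within 5 mm). Here both arms have black rubber sleeves (45 mm behind to 35 mm ahead of it), 57 mm wide over the outsides when open. Squeezing here by 1 mm narrows the jaws by 2 mm; both arms close equally about the middle line. Shut on the egg the sleeves measure 37 to 40 mm over the outsides.
- tongs_arm (a joint): Hinge of the left tong arm against the right: 0 = fully open (the spring holds it at its stop), grows as the tongs close, about 0.17 rad when shut on the egg, 0.30 at most. Spring 2.5 N m/rad, 0.8 N m when open: at the sleeves it takes 8 N to start closing, 9 N to reach 50 mm, 12 N to shut on the egg. Half of any grip beyond that reaches the jaws (grip with 30 N or more).
- jaw_right (a point): Middle of the right jaw's inner face: 105 mm ahead, 40 mm to the right (-y), 10 mm above the tongs' origin. Jaws: concave plates 14 mm tall, 3 to 17 mm above the underside. Open, they are 80 mm apart (74 mm between the turned-in front ends, 68 mm between the rear ones), 90 mm over all.
- jaw_left (a point): Middle of the inner face of the left jaw, on the hinged arm, mirror image of jaw_right when the tongs are open.
- egg: Unglazed cream bisque egg (hollow ceramic, about 0.055 kg), round about its long axis, 45 mm in diameter and 58 mm tall, standing blunt end down in the hollow of the setter. Origin: bottom of the blunt end; z along the long axis to the point.
- egg_mid (a point): Centre of the egg at its widest section, 25 mm above its blunt end (33 mm below its point). With the egg in the setter about 13 mm of it sits below the setter's top, so this point is about 12 mm above that top, 48 mm above the table. To be lifted out, the egg must rise by 13 mm.
- setter: Square brown fireclay kiln setter, 96 x 96 x 36 mm tall, loose on the table, 0.6 kg, with a round hollow 38 mm wide and 18 mm deep in the middle of its top. Origin: centre of the underside.
- bowl: Empty round steel catch bowl, 160 mm wide at the rim, 65 mm tall, loose on the table, 0.35 kg. Origin: centre of the underside, z up.
- bowl_rim (a point): Centre of the bowl's mouth, level with the rim, 65 mm above the table.
- rolling_pin: Wooden rolling pin, 426 mm long, 54 mm thick, lying across at the far side of the work. Origin: underneath its middle. Leave alone.
- bud_vase: Small bisque vase, 68 mm wide, 100 mm tall, at the robot's right. Origin: centre of the underside. Leave alone.
- test_cup: Bisque cup, 64 mm wide, 55 mm tall, at the robot's left. Origin: centre of the underside. Leave alone.
- glaze_brush: Brush, 200 mm long, lying at the robot's left. Origin: underneath its middle. Leave alone.
Things that resemble listed ones, but are neither listed nor needed, are in the scene too. There is more than one size of the bowl; the job needs the smaller.

How it is judged:
On the way, in this order (a step that is already met when the one before it is completed fails the run):
1. the tongs are picked up off the table in the gripper, the egg still standing in its setter (height (world z) of tongs above 0.012 m and contact force between the fingers and tongs above 0.5 N and distance of egg_mid from where it was at the start of the episode below 0.012 m), for 0.2 s.
2. the egg, between the jaws of the tongs, is lifted clear of the hollow (z of egg in the frame of setter above 0.037 m and contact force between egg and setter below 0.05 N and contact force between tongs and egg above 0.5 N and contact force between the fingers and tongs above 0.5 N and distance between egg_mid and jaw_left below 0.035 m and distance between egg_mid and jaw_right below 0.035 m), for 0.2 s.
At the end, for the whole second after the job is handed in: Still held in the gripped tongs, the egg is clamped between both jaws (middle within 35 mm of each), within 40 mm of the bowl's middle from above, wholly above the rim, its middle at most 150 mm over it, at rest; egg and tongs clear of the bowl, egg clear of the fingers, bowl level (horizontal distance between egg_mid and bowl_rim below 0.04 m and height (world z) of egg above 0.065 m and z of egg_mid in the frame of bowl_rim between 0.027 and 0.15 m and contact force between tongs and egg above 0.5 N and contact force between the fingers and tongs above 0.5 N and distance between egg_mid and jaw_left below 0.035 m and distance between egg_mid and jaw_right below 0.035 m and contact force between each of egg, tongs and bowl below 0.05 N and contact force between egg and the fingers below 0.05 N and linear speed of egg below 0.03 m/s and angle between bowl's own z axis and vertical below 0.05 rad); the arm keeps its last pose, push and grip.
It fails at once if the gripper touches the egg itself (contact force between any of the fingers, the arm and egg above 0.2 N).
It fails at once if a bystander is disturbed (distance of any of rolling_pin, bud_vase, test_cup, glaze_brush from where it was at the start of the episode above 0.03 m).
It also fails if it takes over 61 s, if anything falls off the work surface, if the arm or the gripper's body presses on something with over 40 N, if the wrist force passes 120 N, or if a joint passes its speed limit or range.

### The arm

A 6-joint arm with a two-finger parallel gripper is mounted at the origin on the work surface. World frame = base frame: x ahead of the robot, y to its left, z up, the work surface at z = 0. Lengths are in m, angles in rad, forces in N, time in s.
With the tool pointing down it reaches from about 0.4 to 0.825 m from the base axis. Payload 7 kg.
Tool frame: the origin (TCP) lies between the finger pads; the fingertips stand 8 mm ahead of it and the grasp point (between the pads) lies 11 mm behind it (arm.finger_overhang is the distance from the TCP to the fingertips, in m); z points along the fingers, y is the line along which they close (so a half turn about z gives the same grasp; the last joint's range is limited). The gripper opens to 88 mm and grips with 3 to 60 N. Pads are 19 mm wide; open, the fingers measure 130 mm over their backs; the gripper's body (78 mm by 193 mm) begins 47 mm behind the grasp point.
Start: joints at [-0.866, 0.359, 0.012, 0, -1.224, -0.288], TCP at [0.273, -0.617, 0.235] pointing down, gripper open.
Joint ranges: [-3.07, 3.07], [-1.43, 2.12], [-1.02, 1.25], [-3.03, 1.67], [-3.05, -0], [-3.03, 3.03]. Speed limits (rad/s): [2.39, 2.39, 3.01, 3.14, 3.14, 3.14].

### API

Orientations are given as [roll, pitch, yaw] about the fixed x, y, z axes, in that order (R = Rz(yaw) Ry(pitch) Rx(roll)).
In Python, from station import arm gives the robot as it stands.
- The arm moves only by the tool move_arm, never from a script. Its argument "rows" is text: rows parted by semicolons, each of 7 numbers parted by spaces: the turn, a rotation vector about the tool's x, y, z in degrees, then the shift along the tool's x, y, z in m, then the finger opening in m, from 0 to 0.0876. A call has 1 to 8 rows; each row shifts and turns the commanded pose from where the row before left it, along the tool's axes as they then stand; what a row does not reach is not made up. A row lasts 1/8 s, in which the tool goes at most 62.5 mm and 10.7 degrees, less where a joint would pass 70% of its speed; a pose out of reach is approached as far as the arm can. A call is refused whole if a number of a shift passes 0.0625 or a number of a turn 10.7, either way. A call with a gripper value outside its range is refused whole. The fingers move at their own pace and stop on an object; "squeeze" is the grip in N (left out, the last holds). Time passes only in rows, so rows that do not move let the fingers close. It gives the time, the measured TCP pose, the force, the opening and the grip force at its end, in the units of the state.
- arm.get_state(): the state, without advancing time (a new reading comes with each control period).
- arm.grab_frame(name): name is "scene" or "top" or "wrist"; returns (picture, depth): 400x640x3 uint8, blue, green, red; 400x640 float32, m along the optical axis (not along the pixel's ray), 0 where there is no reading.
- arm.camera_model(name): a dict with "mtx" (3x3 intrinsics, pixels), "camera_from_world" (4x4, takes a point from world to camera coordinates); the wrist camera has in their place "mount" (4x4, takes a point from camera to tool coordinates, whose origin is the TCP and whose axes are the flange's). Camera axes: x right, y down, z forward; pixel columns grow to the right and rows downward; lengths in m; the calibration is good to about 2 mm. A picture is of the moment at which its call begins: read the wrist's pose just before it. camera_model takes no time and is no camera call.
- arm.job_done(): hands the job in; it is judged then, once.
The state is a dict: "t": time; "q": joint angles; "qd": joint speeds; "joint_efforts": joint torques, N m; "eef_pos": TCP position; "ee_rot": TCP orientation; "force": force on the tool from outside, world axes, zero at the start; "moment": the same for the moment, N m; "width": finger opening in m; "gripper_force": force on a finger pad.
Only numpy, scipy, OpenCV 4.12 (cv2) and the standard library are available. Lean on these libraries where they do the work, as an engineer would, in place of code of your own. Each camera call takes 0.05 s, during which the arm holds its last target. There are 200 camera calls.

## Working session

There is one attempt and no reset: what is moved stays moved. The work goes in short steps, Python scripts to look and compute and a tool call to move; the robot and the scene stay as the last step left them, time stands still between calls to the robot, and variables do not carry over. Pictures are saved under pics/ and viewed, at most 10 in all, crops included, and the job is handed in when it is done.

Besides the shell and the picture viewer there is one more tool, called after ">>>" as name(argument=value, ...) on one line, values as JSON. move_arm: Moves the arm, as the interface text tells. Its arguments: {"type":"object","properties":{"rows":{"type":"string"},"squeeze":{"type":"number"}},"required":["rows"]}

```bash
ls; mkdir -p pics
python3 - <<'E'
from station import arm
import cv2,numpy as np
for n in ["scene","top"]:
    p,d=arm.grab_frame(n); cv2.imwrite(f"pics/{n}0.png",p); np.savez(f"{n}0.npz",p=p,d=d)
    m=arm.camera_model(n); print(n,np.round(m["mtx"],1).tolist(),np.round(m["camera_from_world"],3).tolist())
m=arm.camera_model("wrist");print({k:np.round(v,4).tolist() for k,v in m.items() if hasattr(v,'shape') or isinstance(v,list)})
print(arm.get_state(),arm.finger_overhang)
E
```

```text
pics
scene [[502.1, 0.0, 316.2], [0.0, 502.1, 201.5], [0.0, 0.0, 1.0]] [[0.889, 0.459, -0.001, -0.545], [0.337, -0.654, -0.677, -0.121], [-0.311, 0.601, -0.736, 1.886], [0.0, 0.0, 0.0, 1.0]]
top [[479.5, 0.0, 325.3], [0.0, 479.5, 200.2], [0.0, 0.0, 1.0]] [[0.021, -1.0, -0.002, 0.046], [-0.991, -0.02, -0.131, 0.563], [0.131, 0.005, -0.991, 1.845], [0.0, 0.0, 0.0, 1.0]]
{'mtx': [[335.1908, 0.0, 316.7833], [0.0, 335.1908, 195.445], [0.0, 0.0, 1.0]], 'mount': [[0.0, -0.9687, -0.2481, 0.067], [1.0, 0.0002, -0.0006, -0.0002], [0.0006, -0.2481, 0.9687, -0.1502], [0.0, 0.0, 0.0, 1.0]]}
{'t': 0.1, 'q': array([-8.65903427e-01,  3.59346602e-01,  1.11567008e-02, -2.68405749e-04,
       -1.22408217e+00, -2.88109737e-01]), 'qd': array([ 3.37695573e-04,  1.26911388e-04,  1.06323172e-03,  4.40456201e-04,
        4.55352537e-05, -1.34529657e-03]), 'joint_efforts': array([ 2.14809631e-06, -5.84163487e+01,  2.93754923e+01,  7.01549470e+00,
        1.02858403e-02, -4.50492473e-05]), 'eef_pos': array([ 0.27306125, -0.6168543 ,  0.23370603]), 'ee_rot': array([ 3.14010604e+00, -1.77421717e-04, -2.72490075e+00]), 'force': array([ 0.11236352, -0.70880119, -0.84741005]), 'moment': array([-0.01078499, -0.02193243, -0.02750201]), 'gripper_force': 0.0, 'width': 0.08777296950819155} 0.008
```

View pics/top0.png

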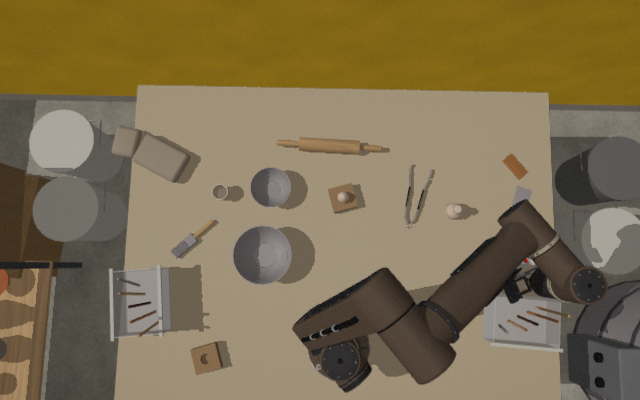

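View pics/scene0.png

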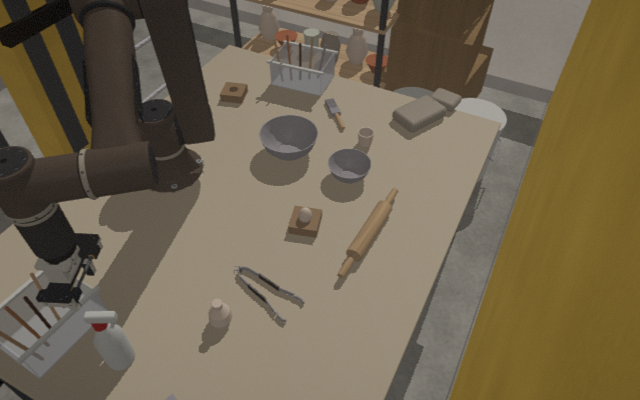

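Top view: tongs with hinge at about (407,226) and jaws at (412,168)/(430,173). The egg in its setter is at (344,197), the small bowl at (271,188), the vase at (454,211) and the pin at (330,146). The scene view agrees. Next I'll measure them.

```bash
cat > h.py <<'E'
import numpy as np,cv2
from station import arm
def cloud(n,d):
    m=arm.camera_model(n);K=m["mtx"];T=np.linalg.inv(m["camera_from_world"])
    v,u=np.mgrid[:400,:640]
    c=np.stack([(u-K[0,2])/K[0,0]*d,(v-K[1,2])/K[1,1]*d,d,np.ones_like(d)],-1)
    return (c@T.T)[...,:3]
def ray(n,px,z):
    m=arm.camera_model(n);K=m["mtx"];T=np.linalg.inv(m["camera_from_world"])
    px=np.atleast_2d(px).astype(float)
    r=np.c_[(px-K[:2,2])/[K[0,0],K[1,1]],np.ones(len(px))]@T[:3,:3].T
    o=T[:3,3]; return (o+r*((z-o[2])/r[:,2])[:,None])[:,:2]
E
python3 - <<'E'
from h import *
P={}
for n in ["scene","top"]:
    f=np.load(f"{n}0.npz");p,d=f["p"],f["d"];W=cloud(n,d);P[n]=(p,W)
    def reg(c,r,z0,z1): return (np.hypot(W[...,0]-c[0],W[...,1]-c[1])<r)&(W[...,2]>z0)&(W[...,2]<z1)&(d>0)
    c0={k:ray("top",v,.02)[0] for k,v in dict(tong=(418,195),egg=(344,197),bowl=(271,188),vase=(454,211)).items()}
    print(n,{k:v.round(3) for k,v in c0.items()})
    fl=reg(c0["egg"]+[-.1,0],.03,-.05,.05);print("table z",np.median(W[fl][:,2]))
    dark=(p.max(-1)<60)&(np.hypot(*(ray(n,np.stack(np.mgrid[:640,:400][::-1],-1).reshape(-1,2)*0+1,.01)[0]*0))==0)&(np.hypot(W[...,0]-c0["tong"][0],W[...,1]-c0["tong"][1])<.13)
    k,l,s,c=cv2.connectedComponentsWithStats(dark.astype(np.uint8))
    for i in range(1,k):
        if s[i,4]>10:
            ys,xs=np.nonzero(l==i);q=ray(n,np.c_[xs,ys],.017);w=np.linalg.svd(q-q.mean(0),full_matrices=False)[2][0]
            t=(q-q.mean(0))@w
            print("dark",s[i,4],c[i].round(1),q.mean(0).round(4),"dir",np.degrees(np.arctan2(w[1],w[0])).round(1),"len",np.ptp(t).round(3),"z",np.median(W[l==i][:,2]).round(3))
    e=reg(c0["egg"],.09,.05,.09);q=W[e];print("egg",e.sum(),q.mean(0).round(4),q.min(0).round(4),q.max(0).round(4))
    e=reg(c0["egg"],.09,.03,.041);q=W[e];print("setter",e.sum(),q.min(0).round(4),q.max(0).round(4),cv2.minAreaRect(q[:,:2].astype(np.float32)*1000))
    e=reg(c0["bowl"],.1,.058,.075);q=W[e][:,:2];A=np.c_[2*q,np.ones(len(q))];b=(q**2).sum(1);x=np.linalg.lstsq(A,b,rcond=None)[0];print("bowl",len(q),x[:2].round(4),np.sqrt(x[2]+x[0]**2+x[1]**2))
    e=reg(c0["vase"],.05,.02,.12);print("vase",W[e].mean(0),W[e].min(0),W[e].max(0))
E
```

```text
scene {'tong': array([ 0.592, -0.309]), 'egg': array([ 0.578, -0.016]), 'bowl': array([0.608, 0.275]), 'vase': array([ 0.531, -0.451])}
table z -0.0009280395138867581
dark 57 [268.6 282.5] [ 0.5916 -0.2736] dir -9.9 len 0.079 z 0.009
dark 50 [256.6 293.4] [ 0.5795 -0.3232] dir -16.1 len 0.081 z 0.009
egg 133 [ 0.5797 -0.0154  0.0672] [ 0.5566 -0.0318  0.0502] [0.598  0.0099 0.0864]
setter 481 [ 0.5179 -0.0665  0.0301] [0.6347 0.0517 0.041 ] ((575.7489013671875, -8.213924407958984), (97.86272430419922, 102.9316635131836), 16.227020263671875)
bowl 167 [0.6065 0.2741] 0.07734803651268492
vase [ 0.54183001 -0.44919021  0.06256964] [ 0.50275003 -0.47412128  0.02047267] [ 0.56578739 -0.41188808  0.10486676]
top {'tong': array([ 0.592, -0.309]), 'egg': array([ 0.578, -0.016]), 'bowl': array([0.608, 0.275]), 'vase': array([ 0.531, -0.451])}
table z -0.000615346921101545
dark 11 [408.6 190.6] [ 0.6096 -0.2722] dir 168.2 len 0.033 z 0.019
dark 11 [421.2 195. ] [ 0.5931 -0.322 ] dir 164.1 len 0.042 z 0.017
egg 100 [ 0.5721 -0.0095  0.0701] [ 0.5534 -0.03    0.0516] [0.5927 0.0093 0.0876]
setter 345 [ 0.5164 -0.0628  0.03  ] [0.6329 0.0486 0.0409] ((574.7161865234375, -9.542076110839844), (96.88369750976562, 95.42124938964844), 16.22281837463379)
bowl 155 [0.6047 0.2727] 0.07675443865927079
vase [ 0.52659597 -0.43350584  0.06662401] [ 0.49802655 -0.47185836  0.02107146] [ 0.56090228 -0.40910634  0.10856777]
```

>>> move_arm(rows="0 0 0 -0.05 0.02 0 0.0876;0 0 0 -0.05 0.02 0 0.0876;0 0 0 -0.05 0.02 0 0.0876;0 0 0 -0.05 0.02 0 0.0876;0 0 0 -0.05 0.02 0 0.0876;0 0 0 -0.05 0.02 0 0.0876;0 0 0 -0.05 0.02 0 0.0876;0 0 0 -0.05 0.02 0 0.0876")

```text
t: 1.1
eef_pos: [0.5751, -0.3074, 0.2343]
ee_rot: [3.141, -0.0, -2.725]
force: [0.3, -1.7, 0.1]
width: 0.0878
gripper_force: 0.0
```

>>> move_arm(rows="0 0 -10.5 0 0 0 0.0876;0 0 -10.5 0 0 0 0.0876;0 0 -10.5 0 0 0 0.0876;0 0 -10.5 0 0 0 0.0876;0 0 -10.5 0 0 0 0.0876;0 0 -10.5 0 0 0 0.0876;0 0 -10.5 0 0 0 0.0876;0 0 -10.5 0 0 0 0.0876")

```text
t: 2.1
eef_pos: [0.574, -0.3088, 0.234]
ee_rot: [3.141, 0.001, -1.253]
force: [-0.1, 0.8, -0.2]
width: 0.0875
gripper_force: 0.0
```

>>> move_arm(rows="0 0 -10.5 0 0 0 0.0876;0 0 -10.5 0 0 0 0.0876;0 0 -10.5 0 0 0 0.0876;0 0 -10.5 0 0 0 0.0876;0 0 -10.5 0 0 0 0.0876;0 0 -7 0 0 0 0.0876;0 0 0 0 0 0 0.0876")

```text
t: 2.98
eef_pos: [0.574, -0.3088, 0.2341]
ee_rot: [-3.141, 0.001, -0.221]
force: [0.8, -0.0, -0.7]
width: 0.088
gripper_force: 0.0
```

```bash
cat >> h.py <<'E'
from scipy.spatial.transform import Rotation as Ro
def wframe(name):
    s=arm.get_state();p,d=arm.grab_frame("wrist");cv2.imwrite(f"pics/{name}.png",p)
    T=np.eye(4);T[:3,:3]=Ro.from_euler("xyz",s["ee_rot"]).as_matrix();T[:3,3]=s["eef_pos"]
    m=arm.camera_model("wrist");K=m["mtx"];W=T@m["mount"]
    np.savez(name+".npz",p=p,d=d,K=K,W=W,T=T);return p,d,K,W,T
def wcloud(d,K,W):
    v,u=np.mgrid[:400,:640]
    return (np.stack([(u-K[0,2])/K[0,0]*d,(v-K[1,2])/K[1,1]*d,d,np.ones_like(d)],-1)@W.T)[...,:3]
def wray(px,z,K,W):
    px=np.atleast_2d(px).astype(float)
    r=np.c_[(px-K[:2,2])/[K[0,0],K[1,1]],np.ones(len(px))]@W[:3,:3].T
    o=W[:3,3]; return (o+r*((z-o[2])/r[:,2])[:,None])[:,:2]
E
python3 - <<'E'
from h import *
p,d,K,W,T=wframe("w1")
C=wcloud(d,K,W);print("table",np.median(C[300:,:][d[300:]>0][:,2]))
dark=((p.max(-1)<60)&(d>0)&(C[...,2]<.035)).astype(np.uint8)
k,l,s,c=cv2.connectedComponentsWithStats(dark)
for i in range(1,k):
    if s[i,4]>100:
        ys,xs=np.nonzero(l==i);q=wray(np.c_[xs,ys],.02,K,W);r=cv2.minAreaRect(q.astype(np.float32)*1000)
        print(s[i],np.round(r[0],1),np.round(r[1],1),round(r[2],1),"z",np.percentile(C[l==i][:,2],[5,50,95]).round(4))
E
```

```text
table 0.33240136554430477
[277 131   7  72 139] [ 587.1 -271.1] [ 2.5 78.8] 79.9 z [0.0025 0.0118 0.0197]
```

View pics/w1.png

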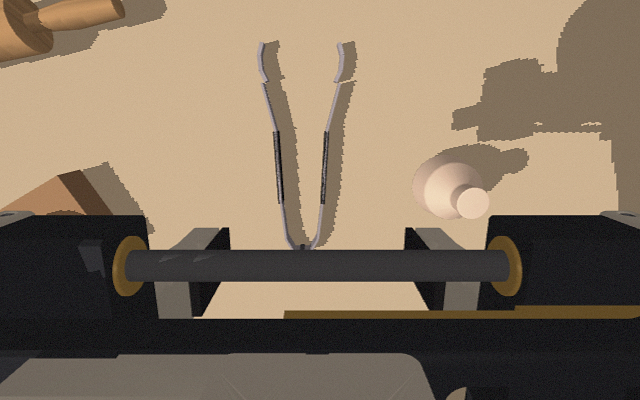

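Wrist view: sleeves at (279,131–203) and (324,131–203), hinge at (304,246), jaw ends at (262,43) and (341,42). The vase at (455,195) is off to the right.

Run:
```python
from h import *
f=np.load("w1.npz");p,d,K,W,T=[f[k] for k in("p","d","K","W","T")]
C=wcloud(d,K,W)
g=p.max(-1)
print(g[150,270:335:1])
pts={k:wray(v,.02,K,W)[0] for k,v in dict(hinge=(304,246),jl=(262,43),jr=(341,42),sl0=(277,131),sl1=(280,203),sr0=(326,131),sr1=(322,203)).items()}
for k,v in pts.items(): print(k,v.round(4))
m=(pts["jl"]+pts["jr"])/2;h=pts["hinge"];v=m-h;print("axis",np.degrees(np.arctan2(v[1],v[0])),np.linalg.norm(v))
s=sum(pts[k] for k in("sl0","sl1","sr0","sr1"))/4;u=v/np.linalg.norm(v);print("sleeve c",s,"grip",s+.005*u, "grip by hinge",h+.105*u,"width",np.linalg.norm(pts["sl0"]+pts["sl1"]-pts["sr0"]-pts["sr1"])/2)
m=(C[...,2]>.03)&(C[...,2]<.12)&(d>0);m[:,:390]=0;m[225:]=0;print("vase",C[m].min(0),C[m].max(0))
tm=(np.indices(g.shape)[0]<30)&(d>0);print("table",np.percentile(C[130:200,290:310][...,2],50))
```

```text
[204 208 205 214 117  51  93 102  58  10  31 119 134 133 130 129 128 133
 128 132 131 131 127 129 128 129 123 196 215 207 208 207 204 210 207 206
 208 208 208 205 209 206 206 207 209 208 205 206 208 202 209 212 213 118
  41  77 103  52 112 133 132 128 130 129 129]
hinge [ 0.4911 -0.2756]
jl [ 0.7136 -0.2845]
jr [ 0.6971 -0.3621]
sl0 [ 0.626  -0.2776]
sl1 [ 0.5478 -0.2611]
sr0 [ 0.6145 -0.3287]
sr1 [ 0.5374 -0.3073]
axis -12.557995968643022 0.2195061880333793
sleeve c [ 0.5814054  -0.29366565] grip [ 0.58628578 -0.29475279] grip by hinge [ 0.59357796 -0.29839566] width 0.0498928625220729
vase [ 0.50089102 -0.46967362  0.0300007 ] [ 0.56352538 -0.40758227  0.10224739]
table 0.00011365419291933798
```

>>> move_arm(rows="0 0 0 0.008 -0.0155 0.03 0.0876;0 0 0 0 0 0.05 0.0876;0 0 0 0 0 0.05 0.0876;0 0 0 0 0 0 0.0876;0 0 0 0 0 0 0.0876")

```text
t: 3.65
eef_pos: [0.5865, -0.2961, 0.1064]
ee_rot: [3.141, -0.002, -0.221]
force: [0.6, -0.4, -0.2]
width: 0.0877
gripper_force: 0.0
```

Run:
```python
from h import *
p,d,K,W,T=wframe("w2");print(T.round(4))
```

```text
[[ 9.757e-01 -2.191e-01  1.500e-03  5.865e-01]
 [-2.191e-01 -9.757e-01 -1.100e-03 -2.961e-01]
 [ 1.700e-03  8.000e-04 -1.000e+00  1.064e-01]
 [ 0.000e+00  0.000e+00  0.000e+00  1.000e+00]]
```

View pics/w2.png

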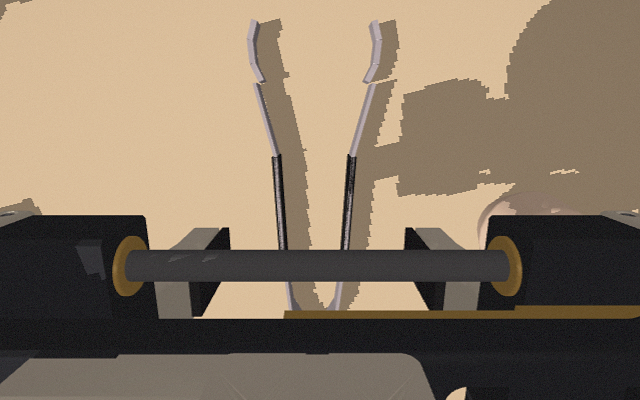

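>>> move_arm(rows="0 0 0 0 0 0.04 0.0876;0 0 0 0 0 0.035 0.0876;0 0 0 0 0 0.02 0.0876;0 0 0 0 0 0 0.0876;0 0 0 0 0 0 0.0876")

```text
t: 4.32
eef_pos: [0.5868, -0.296, 0.0118]
ee_rot: [3.141, -0.003, -0.22]
force: [0.5, -0.1, -0.3]
width: 0.0873
gripper_force: 0.0
```

>>> move_arm(rows="0 0 0 0 0 0 0.065;0 0 0 0 0 0 0.058;0 0 0 0 0 0 0.053;0 0 0 0 0 0 0.053;0 0 0 0 0 0 0.053", squeeze=20)

```text
t: 4.95
eef_pos: [0.5857, -0.2956, 0.0098]
ee_rot: [3.142, -0.0, -0.22]
force: [0.6, 1.4, 2.3]
width: 0.0533
gripper_force: 8.7
```

>>> move_arm(rows="0 0 0 0 0 -0.01 0.053;0 0 0 0 0 -0.02 0.053;0 0 0 0 0 -0.04 0.053;0 0 0 0 0 -0.05 0.053;0 0 0 0 0 -0.05 0.053;0 0 0 0 0 0 0.053;0 0 0 0 0 0 0.053;0 0 0 0 0 0 0.053")

```text
t: 5.95
eef_pos: [0.5844, -0.2953, 0.178]
ee_rot: [-3.141, 0.003, -0.22]
force: [-0.1, -0.3, -1.7]
width: 0.0533
gripper_force: 7.9
```

>>> move_arm(rows="0 0 -6.3 0 0 0 0.053;0 0 -6.3 0 0 0 0.053;0 0 0 -0.019 -0.047 0 0.053;0 0 0 -0.019 -0.047 0 0.053;0 0 0 -0.019 -0.047 0 0.053;0 0 0 -0.019 -0.047 0 0.053;0 0 0 -0.019 -0.047 0 0.053;0 0 0 -0.018 -0.048 0 0.053")

```text
t: 6.95
eef_pos: [0.4712, -0.0115, 0.1786]
ee_rot: [3.141, 0.002, -0.001]
force: [0.8, 0.5, -1.0]
width: 0.0533
gripper_force: 7.9
```

>>> move_arm(rows="0 0 0 0 0 0 0.053;0 0 0 0 0 0 0.053")

```text
t: 7.2
eef_pos: [0.4723, -0.0125, 0.1791]
ee_rot: [3.141, 0.001, 0.001]
force: [0.1, 0.3, -0.9]
width: 0.0533
gripper_force: 7.9
```

Run:
```python
from h import *
p,d,K,W,T=wframe("w3");print(T.round(4))
C=wcloud(d,K,W)
m=(d>0)&(np.hypot(C[...,0]-.5747,C[...,1]+.0095)<.05)&(C[...,2]>.045)&(C[...,2]<.1)
q=C[m];print("egg",m.sum(),q.mean(0),q.min(0),q.max(0))
from scipy.optimize import least_squares
def f(x):
    z=q[:,2]-x[2];a=np.where(z>0,.033,.025);return np.sqrt(((q[:,0]-x[0])**2+(q[:,1]-x[1])**2)/.0225**2+(z/a)**2)-1
r=least_squares(f,[.5747,-.0095,.048],loss="soft_l1",f_scale=.03);print(r.x.round(4))
tm=T.copy();Ci=(C-T[:3,3])@T[:3,:3]  # tool coords
m=(d>0)&(Ci[...,0]>.03)&(Ci[...,0]<.135)&(abs(Ci[...,1])<.06)&(Ci[...,2]<.03)&(Ci[...,2]>-.03)
for a in np.arange(.03,.135,.01):
    s=Ci[m&(Ci[...,0]>=a)&(Ci[...,0]<a+.01)]
    if len(s): 
        L,Rr=s[s[:,1]<0],s[s[:,1]>=0]
        print(round(a,3),len(s),[ (np.percentile(h[:,1],[3,97]).round(4),np.percentile(h[:,2],5).round(4)) for h in(L,Rr) if len(h)])
```

```text
[[ 1.000e+00  8.000e-04 -1.000e-03  4.723e-01]
 [ 8.000e-04 -1.000e+00 -5.000e-04 -1.250e-02]
 [-1.000e-03  5.000e-04 -1.000e+00  1.791e-01]
 [ 0.000e+00  0.000e+00  0.000e+00  1.000e+00]]
egg 2760 [ 0.5717791  -0.00830475  0.07169428] [ 0.551773   -0.02952319  0.04736409] [0.59403224 0.01362285 0.08302668]
[ 0.5741 -0.008   0.048 ]
0.03 771 [(array([-0.0263, -0.0216]), np.float64(-0.0109)), (array([0.023 , 0.0278]), np.float64(-0.011))]
0.04 658 [(array([-0.0276, -0.0239]), np.float64(-0.0101)), (array([0.0258, 0.0298]), np.float64(-0.0101))]
0.05 691 [(array([-0.0301, -0.0262]), np.float64(-0.0102)), (array([0.0285, 0.0325]), np.float64(-0.0102))]
0.06 724 [(array([-0.0322, -0.0284]), np.float64(-0.0101)), (array([0.031 , 0.0351]), np.float64(-0.0101))]
0.07 768 [(array([-0.0344, -0.0306]), np.float64(-0.0102)), (array([0.0337, 0.0378]), np.float64(-0.0102))]
0.08 843 [(array([-0.0356, -0.0291]), np.float64(-0.0099)), (array([0.0324, 0.0388]), np.float64(-0.0097))]
0.09 884 [(array([-0.0371, -0.0305]), np.float64(-0.0083)), (array([0.0343, 0.0409]), np.float64(-0.0085))]
0.1 777 [(array([-0.0378, -0.0337]), np.float64(-0.0083)), (array([0.0375, 0.0417]), np.float64(-0.0083))]
0.11 2 [(array([-0.0344, -0.0344]), np.float64(0.0071)), (array([0.0383, 0.0383]), np.float64(0.0047))]
```

View pics/w3.png

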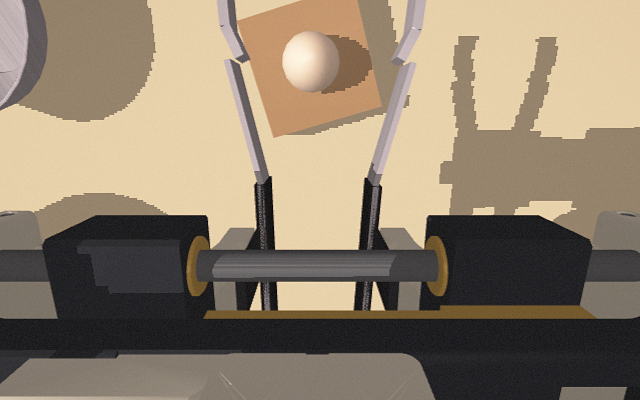

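Wrist view: the egg at (311,62) sits between the jaws at about (235,50) and (408,50), slightly left of their middle. The tongs are level.

>>> move_arm(rows="0 0 0 -0.005 -0.0065 0 0.053;0 0 0 0 0 0.04 0.053;0 0 0 0 0 0.035 0.053;0 0 0 0 0 0 0.053;0 0 0 0 0 0 0.053;0 0 0 0 0 0 0.053")

```text
t: 8.0
eef_pos: [0.4685, -0.0059, 0.106]
ee_rot: [-3.141, -0.002, -0.0]
force: [0.1, 0.1, -1.1]
width: 0.053
gripper_force: 7.9
```

Run:
```python
from h import *
s=arm.get_state();print(s["eef_pos"],s["ee_rot"],s["force"])
p,d=arm.grab_frame("top");C=cloud("top",d)
ps,ds=arm.grab_frame("scene");i=ps[130:330,180:460];cv2.imwrite("pics/s4.png",cv2.resize(i,None,fx=2.8,fy=2.8,interpolation=cv2.INTER_CUBIC))
```

```text
[ 0.46854957 -0.00585263  0.10598157] [-3.14085588e+00 -2.39386803e-03 -4.49580315e-04] [ 0.088163    0.1066112  -1.10030008]
```

View pics/s4.png

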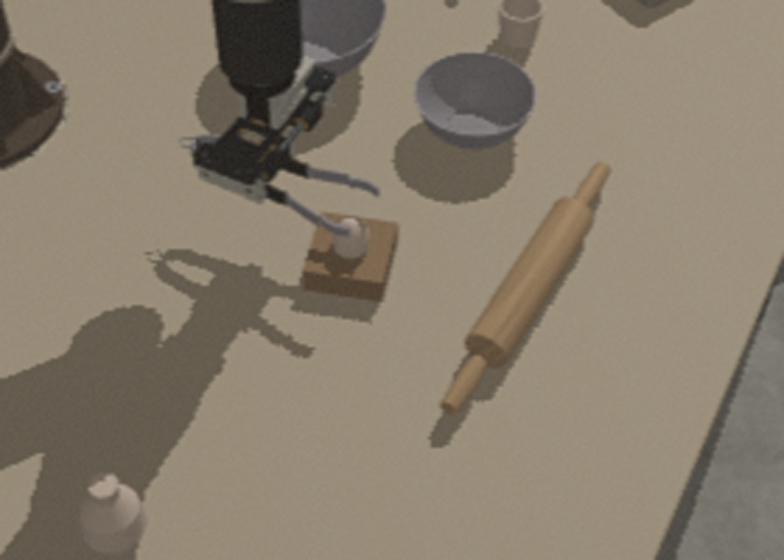

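Crop: the tongs are level above the egg (about (348,238)) with the jaws on either side of it. I'll descend and then close.

>>> move_arm(rows="0 0 0 -0.0015 0 0.015 0.053;0 0 0 0 0 0.02 0.053;0 0 0 0 0 0.015 0.053;0 0 0 0 0 0.006 0.053;0 0 0 0 0 0 0.053;0 0 0 0 0 0 0.053;0 0 0 0 0 0 0.053")

```text
t: 8.98
eef_pos: [0.4664, -0.0059, 0.0491]
ee_rot: [-3.141, -0.001, -0.0]
force: [-0.3, 0.1, -1.0]
width: 0.0532
gripper_force: 7.9
```

Run:
```python
from h import *
p,d,K,W,T=wframe("w5");print(T.round(4).tolist())
C=wcloud(d,K,W);q=C[(d>0)&(np.hypot(C[...,0]-.574,C[...,1]+.008)<.028)&(C[...,2]>.055)&(C[...,2]<.1)]
print(len(q), q.min(0),q.max(0))
Ci=(C-T[:3,3])@T[:3,:3]
m=(d>0)&(abs(Ci[...,1])<.06)&(Ci[...,2]<-.004)&(Ci[...,2]>-.014)
for a in (.08,.09,.1):
    s=Ci[m&(Ci[...,0]>=a)&(Ci[...,0]<a+.01)]
    for h in(s[s[:,1]<-.026],s[s[:,1]>.026]): print(a,len(h),np.percentile(h[:,1],[3,97]).round(4) if len(h) else 0)
```

```text
[[1.0, -0.0003, 0.0011, 0.4664], [-0.0003, -1.0, 0.0004, -0.0059], [0.0011, -0.0004, -1.0, 0.0491], [0.0, 0.0, 0.0, 1.0]]
5115 [ 0.55211914 -0.02974295  0.05500389] [0.57305581 0.01372945 0.08073261]
0.08 260 [-0.0359 -0.0293]
0.08 271 [0.0326 0.0389]
0.09 335 [-0.0372 -0.0309]
0.09 353 [0.0347 0.041 ]
0.1 247 [-0.0379 -0.0338]
0.1 241 [0.0375 0.0418]
```

View pics/w5.png

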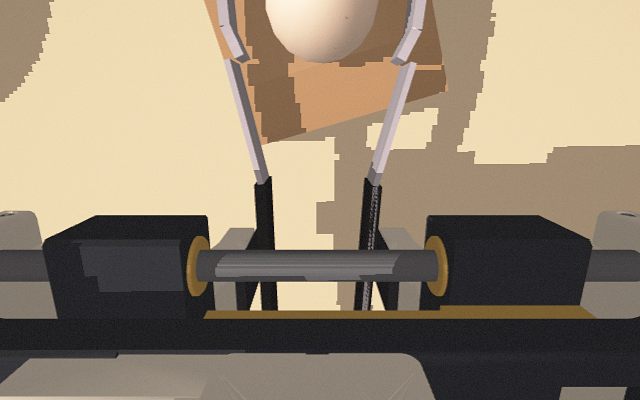

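Egg centred between the jaws (egg x≈321 px, jaw middle ≈322). Closing.

>>> move_arm(rows="0 0 0 0 0 0 0.049;0 0 0 0 0 0 0.046;0 0 0 0 0 0 0.043;0 0 0 0 0 0 0.041;0 0 0 0 0 0 0.039;0 0 0 0 0 0 0.037;0 0 0 0 0 0 0.035;0 0 0 0 0 0 0.033", squeeze=40)

```text
t: 10.02
eef_pos: [0.4661, -0.0059, 0.0486]
ee_rot: [-3.141, -0.0, -0.0]
force: [0.2, 1.5, -0.7]
width: 0.0385
gripper_force: 39.9
```

>>> move_arm(rows="0 0 0 0 0 0 0.025;0 0 0 0 0 0 0.02;0 0 0 0 0 0 0.02;0 0 0 0 0 0 0.02", squeeze=45)

```text
t: 10.52
eef_pos: [0.4661, -0.006, 0.0486]
ee_rot: [-3.142, -0.0, -0.0]
force: [-0.0, 1.0, -1.0]
width: 0.0386
gripper_force: 44.8
```

Shut on the egg at 38.6 mm. Lifting slowly.

>>> move_arm(rows="0 0 0 0 0 -0.005 0.02;0 0 0 0 0 -0.01 0.02;0 0 0 0 0 -0.015 0.02;0 0 0 0 0 -0.02 0.02;0 0 0 0 0 -0.02 0.02;0 0 0 0 0 -0.02 0.02;0 0 0 0 0 -0.01 0.02;0 0 0 0 0 0 0.02")

```text
t: 11.52
eef_pos: [0.4662, -0.006, 0.1492]
ee_rot: [-3.141, -0.001, -0.001]
force: [-0.2, -0.4, -1.3]
width: 0.0385
gripper_force: 44.9
```

>>> move_arm(rows="0 0 0 0 0 0 0.02;0 0 0 0 0 0 0.02;0 0 0 0 0 -0.01 0.02;0 0 0 0 0 0 0.02")

```text
t: 12.02
eef_pos: [0.4667, -0.0059, 0.1594]
ee_rot: [-3.141, -0.001, -0.0]
force: [0.1, -1.0, -0.8]
width: 0.0383
gripper_force: 44.9
```

```bash
cat > egg.py <<'E'
from h import *
import sys
p,d,K,W,T=wframe(sys.argv[1]);print(T[:3,3].round(4))
C=wcloud(d,K,W);Ci=(C-T[:3,3])@T[:3,:3]
q=C[(d>0)&(np.hypot(Ci[...,0]-.107,Ci[...,1]-.002)<.022)&(abs(Ci[...,2]+.02)<.03)]
print("egg",len(q),q.min(0).round(4),q.max(0).round(4))
ps,ds=arm.grab_frame("scene");i=ps[80:280,180:460];cv2.imwrite(f"pics/s_{sys.argv[1]}.png",cv2.resize(i,None,fx=2.8,fy=2.8,interpolation=cv2.INTER_CUBIC))
S=cloud("scene",ds);b=(S[...,2]>.055)&(S[...,2]<.075)&(np.hypot(S[...,0]-.6055,S[...,1]-.273)<.1)
x=S[b][:,:2];r=np.linalg.lstsq(np.c_[2*x,np.ones(len(x))],(x**2).sum(1),rcond=None)[0];print("bowl",r[:2],len(x))
b=(S[...,2]>.03)&(S[...,2]<.3)&(np.hypot(S[...,0]-.44,S[...,1]-.28)<.08);print("bigbowl top",np.percentile(S[b][:,2],[50,99]),len(S[b]))
E
python3 egg.py w6
```

```text
[ 0.4667 -0.0059  0.1594]
egg 5402 [ 0.5523 -0.0296  0.1532] [0.5744 0.014  0.1908]
bowl [0.60656931 0.27400286] 221
bigbowl top [0.0656363  0.09482399] 177
```

View pics/s_w6.png

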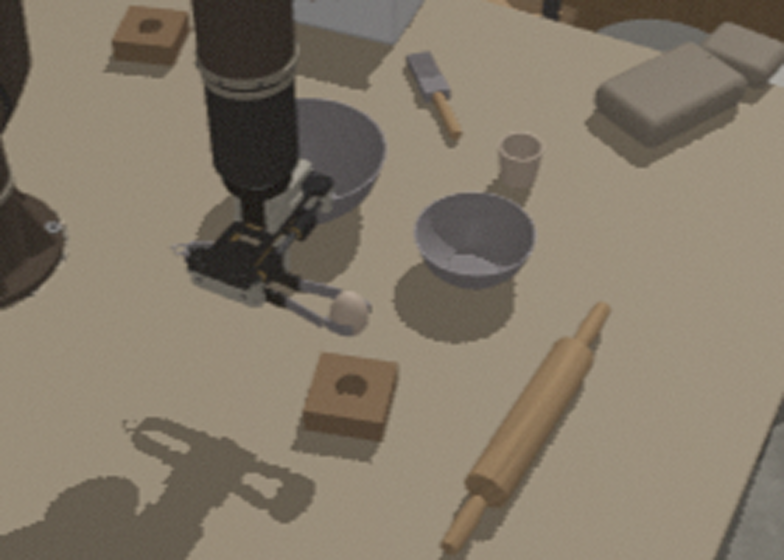

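Crop: the egg is held in the jaws at about (348,312), and the setter's hollow is empty at (352,385). Carrying it to the bowl.

>>> move_arm(rows="0 0 0 0.002 -0.015 0 0.02;0 0 0 0.003 -0.03 0 0.02;0 0 0 0.005 -0.045 0 0.02;0 0 0 0.006 -0.05 0 0.02;0 0 0 0.006 -0.05 0 0.02;0 0 0 0.005 -0.045 0 0.02;0 0 0 0.003 -0.03 0 0.02;0 0 0 0.001 -0.0165 0 0.02")

```text
t: 13.12
eef_pos: [0.4969, 0.2771, 0.1581]
ee_rot: [3.141, 0.001, 0.001]
force: [-0.2, 0.5, -1.8]
width: 0.0382
gripper_force: 44.9
```

>>> move_arm(rows="0 0 0 0 0 0 0.02;0 0 0 0 0 0.006 0.02;0 0 0 0 0 0.008 0.02;0 0 0 0 0 0.004 0.02;0 0 0 0 0 0 0.02;0 0 0 0 0 0 0.02;0 0 0 0 0 0 0.02;0 0 0 0 0 0 0.02")

```text
t: 14.12
eef_pos: [0.4972, 0.2755, 0.1407]
ee_rot: [-3.141, -0.0, -0.0]
force: [1.3, -0.0, -0.8]
width: 0.0387
gripper_force: 44.9
```

```bash
python3 egg.py w7
```

```text
[0.4972 0.2755 0.1407]
egg 5410 [0.5827 0.2516 0.1351] [0.6048 0.2953 0.1722]
bowl [0.60699806 0.2740239 ] 192
bigbowl top [0.14817719 0.28575996] 543
```

View pics/s_w7.png

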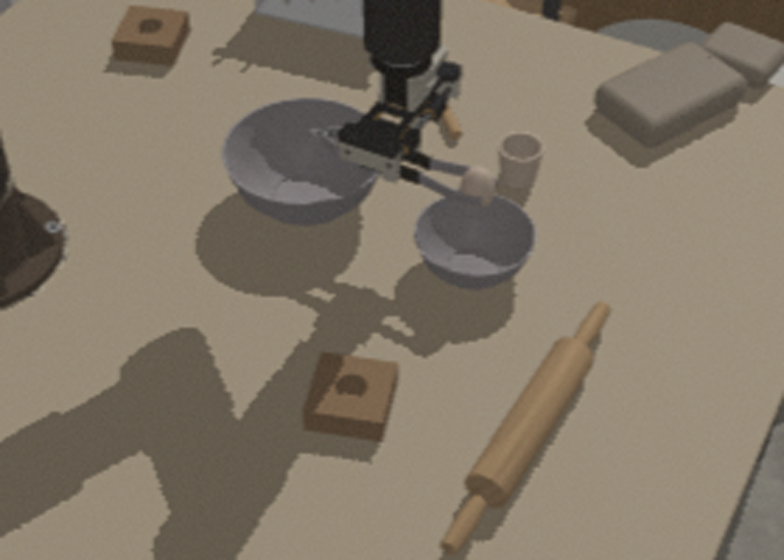

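The egg is held about 5 cm above the rim at (0.605, 0.273), over the bowl's middle, and nothing touches the bowl.

```bash
python3 -c "
from station import arm
print(arm.job_done())"
```

```text
the job is handed in; nothing more can be done
None
```

The job is handed in: the egg is clamped in the tongs about 5 cm above the rim over the small bowl's middle, the gripper kept off the egg and the bystanders left alone; no verdict was returned.

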